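# Check a tap spout's seal with the hand lens

## Task

Stand the tap spout from the rubber bar mat upright on the white free place of the service shelf, so that the four spouts make one neat row, and let go of it. Then take the hand lens by its handle and hold it level and still with its glass centred over the seal of that spout, at the height of the red collar on the lamp column (the lens's focal height), touching neither spouts nor lamp with it and leaving everything else where it is. Finish while holding the lens there; do not put it down.

Things in the scene. Friction and masses are not known exactly. Their poses are not given: they have to be found in the camera images.
- spout_mid (a point): The tap spout to be checked, the only one standing on the black rubber bar mat (mat surface 6 mm above the counter): an upright polished steel tube 24 mm in diameter on a brass hexagon union nut 35 mm across and 12 mm high; 70 mm tall over all, about 0.12 kg. The point is on its axis, half-way up (35 mm above its foot, on the bare tube: 23 mm above the nut). z is its own upward axis. Stands freely, seal upwards.
- spout_seal (a point): The black seal in the top face of that same spout: on its axis, 70 mm above its foot.
- spout: That same spout as a body; origin at the centre of its foot.
- place_center (a point): The free place in the row: a white disc 40 mm in diameter with a black edge, flush on the shelf top (40 mm above the counter). The point is its centre. It may be any of the four places; the four lie 68 mm apart in a straight line along the shelf's y axis, the other three occupied by standing spouts.
- shelf: Low stainless service shelf, fixed to the counter: top 120 mm (its x) by 300 mm (its y, the direction of the row), 40 mm high. Origin under its centre at counter level; the row runs along its middle line (x = 0). It may stand turned.
- lens_grip (a point): The hand lens (round reading lens with a straight battery handle), lying flat on the counter, 173 mm long, about 0.13 kg. This point is inside the blue handle at the balance point of the whole lens, 10 mm above its flat underside. x points along the handle towards the glass, z up. The handle has a rectangular section, 16 mm wide (its y) and 20 mm high, and runs from 78 mm behind this point to 16 mm ahead of it.
- lens_glass (a point): Centre of the round glass of the hand lens, 60 mm ahead of the grip point along the handle and 6 mm above the underside (so 4 mm lower than the grip point). Black rim 76 mm in outer diameter, 12 mm thick; the glass is level when z (its own upward axis) is vertical.
- lens: The whole hand lens; origin on its underside, 10 mm below the grip point, axes as the grip point's.
- collar: Red stop collar (28 mm in diameter, 12 mm high) clamped on the upright column of the work lamp; it marks the focal height of the lens. Origin at its centre, half-way up; z up. Fixed.
- lamp: LED work lamp standing fixed on the counter beyond the shelf's far long side: round grey foot 110 mm in diameter, vertical column 12 mm in diameter, small head 300 to 330 mm above the counter that reaches about 65 mm from the column towards the shelf. Origin at the centre of the foot, at counter level.
- row_a_mid (a point): Tap spout like the others, already standing in the row on the shelf (70 mm tall, tube 24 mm diameter). The point is on its axis, 35 mm above its foot. Bystander: leave it standing where it is.
- row_a: The spout of that name as a body; origin at the centre of its foot.
- row_b_mid (a point): Tap spout like the others, already standing in the row on the shelf (70 mm tall, tube 24 mm diameter). The point is on its axis, 35 mm above its foot. Bystander: leave it standing where it is.
- row_b: The spout of that name as a body; origin at the centre of its foot.
- row_c_mid (a point): Tap spout like the others, already standing in the row on the shelf (70 mm tall, tube 24 mm diameter). The point is on its axis, 35 mm above its foot. Bystander: leave it standing where it is.
- row_c: The spout of that name as a body; origin at the centre of its foot.
- glass_a: Empty beer glass, 66 mm in diameter, 130 mm tall, standing beyond the bar mat; origin at its foot. Bystander.
- beermats: Stack of square beer mats, 93 mm by 93 mm, 27 mm high; origin under its centre. Bystander.
- coupler: Steel keg coupler with a black-gripped lever, 115 mm tall, body 64 mm in diameter, lever reaching 125 mm to its own +y; origin at the centre of its foot. Bystander.
- tin: Small white jar with green cap, 60 mm in diameter, 60 mm tall; origin at its foot. Bystander.
- spanner: Steel spanner 170 mm long lying on the counter between the shelf and the robot; origin under its middle, x along it. Bystander.
Not all that is in view belongs to the job. What is shaped like the spout but orange is not meant. There is more than one size of the lens; the job needs the larger.

How it is judged:
On the way:
1. the spout stands upright in the free place of the row and has been let go (horizontal distance between spout_mid and place_center below 0.01 m and angle between spout_mid's own z axis and vertical below 0.12 rad and z of spout_mid in the frame of shelf between 0.067 and 0.083 m and contact force between the fingers and spout below 0.1 N), for 0.3 s.
At the end, for the whole second after the job is handed in: Spout released and upright (0.12 rad), within 10 mm of the free place; row upright. Lens held by its handle, still, level (0.12 rad), glass within 12 mm sideways of the seal and 8 mm of the collar's mid-height, touching neither shelf, lamp nor spouts (all of step 1 and linear speed of each of spout, lens below 0.02 m/s and horizontal distance between lens_glass and spout_seal below 0.012 m and z of lens_glass in the frame of collar between -0.008 and 0.008 m and angle between each of lens_glass, row_a_mid, row_b_mid, row_c_mid's own z axis and vertical below 0.12 rad and contact force between the fingers and lens above 1 N and distance between the grasp point and lens_glass above 0.04 m and angular speed of lens below 0.2 rad/s and contact force between lens and shelf below 0.1 N and contact force between lens and lamp below 0.1 N and contact force between lens and collar below 0.1 N and contact force between lens and spout below 0.1 N and contact force between lens and row_a below 0.1 N and contact force between lens and row_b below 0.1 N and contact force between lens and row_c below 0.1 N); the arm keeps its last pose, push and grip.
It fails at once if a spout of the row is shoved (over 20 mm) or knocked over (distance of any of row_a_mid, row_b_mid, row_c_mid from where it was at the start of the episode above 0.02 m or angle between any of row_a_mid, row_b_mid, row_c_mid's own z axis and vertical above 0.35 rad).
It fails at once if the lens is knocked against a spout or the lamp (over 1 N) (contact force between lens and spout above 1 N or contact force between lens and lamp above 1 N or contact force between lens and collar above 1 N or contact force between lens and row_a above 1 N or contact force between lens and row_b above 1 N or contact force between lens and row_c above 1 N).
It fails at once if another thing on the counter is moved by more than 30 mm (distance of any of glass_a, beermats, coupler, tin, spanner from where it was at the start of the episode above 0.03 m).
It also fails if it takes over 48 s, if anything falls off the work surface, if the arm or the gripper's body presses on something with over 40 N, if the wrist force passes 120 N, or if a joint passes its speed limit or range.

## Robot

A 6-joint arm with a two-finger parallel gripper is mounted at the origin on the work surface. World frame = base frame: x ahead of the robot, y to its left, z up, the work surface at z = 0. Lengths are in m, angles in rad, forces in N, time in s.
With the tool pointing down it reaches from about 0.275 to 1 m from the base axis. Payload 8.4 kg.
Tool frame: the origin (TCP) lies at the very end of the fingers, on their centre line; the grasp point (between the pads) lies 19 mm behind it; y points along the fingers, z is the direction in which the jaws open and shut, and the axes are right-handed (so a half turn about y gives the same grasp; the last joint's range is limited). The gripper opens to 85 mm and grips with 20 to 120 N. Pads are 22 mm wide; open, the fingers measure 114 mm over their backs; the gripper's body (76 mm by 85 mm) begins 54 mm behind the grasp point. The pads swing forward as they close: fully open they stand 13 mm farther back than shut.
Start: joints at [-1.199, 0.353, 1.633, -0, 1.155, -0.002], TCP at [0.228, -0.582, 0.231] pointing down, gripper open.
Joint ranges: [-2.63, 2.63], [-0.92, 2.1], [0.06, 2.66], [-1.3, 4.44], [0, 2.69], [-3.02, 3.02]. Speed limits (rad/s): [2.22, 2.22, 2.79, 3.14, 3.14, 3.14].

## Interface

Orientations are given as a unit quaternion [x, y, z, w].
In Python, from rig import sense, get_image, close_job, search_frame gives the robot as it stands.
- The arm moves only by the tool arm_command, never from a script. Its argument "commands" is a list that holds one entry, the list of rows, each a list of 7 numbers: the closure in counts, from 0 (fully open) to 255 (shut), then the shift along the world's x, y, z in cm, then the turn, a rotation vector about the world's x, y, z in rad. A call has 1 to 12 rows; each row shifts and turns the commanded pose from where the row before left it; what a row does not reach is not made up. A row lasts 1/12 s, in which the tool goes at most 41.7 mm and 7.16 degrees, less where a joint would pass 70% of its speed; a pose out of reach is approached as far as the arm can. A call is refused whole if a number of a shift passes 4.17 or a number of a turn 0.125, either way. A call with a gripper value outside its range is refused whole. The fingers move at their own pace and stop on an object; the grip force is fixed at half the most. Time passes only in rows, so rows that do not move let the fingers close. It gives the time, the measured TCP pose, the force and the opening at its end, in the units of the state.
- sense(): the state, without advancing time (a new reading comes with each control period).
- get_image(name): name is "scene" or "top"; returns a dict with "pixels" (400x640x3 uint8, red, green, blue), "intrinsics" (3x3 intrinsics, pixels), "dist" ([k1, k2, p1, p2, k3] as OpenCV has them; the pictures are not rectified), "R" (3x3) and "t" (3): a world point X has camera coordinates R X + t. Camera axes: x right, y down, z forward; pixel columns grow to the right and rows downward; lengths in m; the calibration is good to about 2 mm. A picture is of the moment at which its call begins. There is no depth.
- close_job(): hands the job in, once; it reports no verdict.
Trained networks look in the newest picture that a camera, given by its name, has taken for a name from the list of things; names that differ only in an ending like _2 or _b are one class to them, and where a whole thing is asked for, a point or a joint stands for the part that bears it (a point fixed in the world has none). Each returns a list of dicts, best first, with "p" (0 to 1); they miss things now and then, are a little off and sometimes report something else, mostly with a low value. They report only what shows in the picture. A call takes as long as a camera call. They do not tell look-alikes from the thing itself.
- search_frame(camera, thing): "xyz" ([x, y, z] in m, in world coordinates, good to about 4 mm: the middle of the surface that is visible of it).
The state is a dict: "time": time; "qpos": joint angles; "joint_vel": joint speeds; "effort": joint torques, N m; "tcp_pos": TCP position; "tool_rot": TCP orientation; "wrist_force": force on the tool from outside, world axes, zero at the start; "ft_torque": the same for the moment, N m; "finger_gap": opening from 0.0 (shut) to 1.0 (fully open).
Only numpy, scipy, OpenCV 4.12 (cv2) and the standard library are available. Lean on these libraries where they do the work, as an engineer would, in place of code of your own. Each camera call takes 0.05 s, during which the arm holds its last target.

## Working session

There is one attempt and no reset: what is moved stays moved. The work goes in short steps, Python scripts to look and compute and a tool call to move; the robot and the scene stay as the last step left them, time stands still between calls to the robot, and variables do not carry over. Pictures are saved under pics/ and viewed, and the job is handed in when it is done.

Besides the shell and the picture viewer there is one more tool, called after "Emit:" by a JSON object that holds its "op" and its "data". arm_command: Moves the arm, as the interface text tells. Its arguments: {"type":"object","properties":{"commands":{"type":"array","items":{"type":"array","items":{"type":"array","items":{"type":"number"}}}}},"required":["commands"]}

```bash
ls; mkdir -p pics; python3 - <<'E'
from rig import sense,get_image,search_frame
import cv2,numpy as np
s=sense();print(s)
for n in ["scene","top"]:
    im=get_image(n);cv2.imwrite(f"pics/{n}0.png",im["pixels"][:,:,::-1]);print(n,im["intrinsics"],im["dist"],im["R"],im["t"])
    np.savez(f"{n}0.npz",**{k:np.array(v) for k,v in im.items()})
E
```

```text
pics
{'time': 0.0, 'qpos': array([-1.19937931e+00,  3.53654294e-01,  1.63417316e+00, -2.10517527e-05,
        1.15520666e+00, -2.38452720e-03]), 'joint_vel': array([ 0.00024658,  0.00070593, -0.00162823, -0.00099841,  0.00020149,
        0.00105766]), 'effort': array([ 2.19194560e-03, -6.05245185e+01, -3.42071700e+01,  9.30925148e-05,
        9.36485681e-03, -1.36434360e-05]), 'tcp_pos': array([ 0.2280438 , -0.58137216,  0.23054115]), 'tool_rot': array([-0.13149384,  0.69529139, -0.69429193,  0.13129345]), 'wrist_force': array([ 0.01225948, -0.02463603,  0.58864889]), 'ft_torque': array([0.00812841, 0.02488418, 0.00586121]), 'finger_gap': 1.000990458896575}
scene [[453.69368424   0.         317.18874308]
 [  0.         453.69368424 197.91721406]
 [  0.           0.           1.        ]] [-0.10482  0.       0.       0.       0.     ] [[-0.83321387  0.55287564 -0.00911993]
 [ 0.31905049  0.46722499 -0.82456509]
 [-0.45162089 -0.68994879 -0.56569359]] [ 0.47480398 -0.04512109  1.70474319]
top [[390.63798809   0.         319.49594129]
 [  0.         390.63798809 201.96942039]
 [  0.           0.           1.        ]] [0.02518072 0.         0.         0.         0.        ] [[-0.00778214 -0.99961281  0.02671456]
 [-0.99336123  0.00466165 -0.11494232]
 [ 0.11477328 -0.0274317  -0.99301289]] [-0.02980042  0.56719184  1.08250487]
```

View pics/scene0.png

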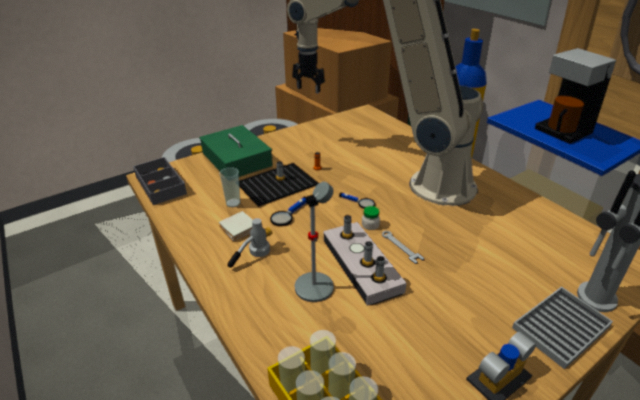

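View pics/top0.png

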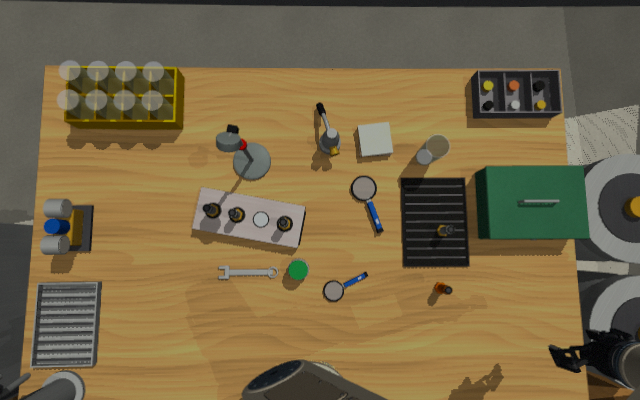

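```bash
python3 - <<'E'
from rig import sense,get_image,search_frame
for n in ["scene","top"]:
    for th in "spout_mid spout_seal place_center shelf lens_grip lens_glass lens collar lamp coupler tin spanner glass_a beermats".split():
        print(n,th,[(r["xyz"].round(3).tolist() if hasattr(r["xyz"],"round") else r["xyz"],round(r["p"],2)) for r in search_frame(n,th)][:6])
print(sense()["time"])
E
```

```text
scene spout_mid [([0.3249, -0.3707, 0.0402], 0.64)]
scene spout_seal [([0.4897, -0.3767, 0.04], 0.56)]
scene place_center [([0.5193, 0.1309, 0.0407], 0.64), ([0.5111, 0.0764, 0.0795], 0.5)]
scene shelf [([0.5542, 0.2162, 0.0357], 0.67)]
scene lens_grip [([0.599, -0.1791, 0.0074], 0.92), ([0.3341, -0.0953, 0.0085], 0.77), ([0.5103, 0.0807, 0.08], 0.27), ([0.6945, 0.1735, 0.0117], 0.24)]
scene lens_glass [([0.6001, -0.1731, 0.0096], 0.84), ([0.3349, -0.0901, 0.0042], 0.8), ([0.6962, 0.1746, 0.1924], 0.26)]
scene lens [([0.5928, -0.1754, 0.0101], 0.56)]
scene collar [([0.5984, -0.171, 0.008], 0.33)]
scene lamp [([0.6948, 0.1739, 0.0154], 0.85)]
scene coupler [([0.7591, -0.0442, 0.0497], 0.87)]
scene tin [([0.3895, 0.0421, 0.0378], 0.88)]
scene spanner [([0.3741, 0.184, 0.0051], 0.68)]
scene glass_a [([0.7106, -0.3284, 0.0898], 0.78)]
scene beermats [([0.7597, -0.1848, 0.0313], 0.97), ([0.5972, -0.1722, 0.0078], 0.66)]
top spout_mid [([0.4823, -0.3791, 0.0531], 0.63), ([0.3243, -0.3712, 0.0594], 0.49), ([0.599, -0.1769, 0.0095], 0.19)]
top spout_seal [([0.4841, -0.3803, 0.0546], 0.43), (
[... 380 characters left out ...]
841, 0.0046], 0.6)]
top lens [([0.3248, -0.0817, 0.0068], 0.94), ([0.5287, 0.1935, 0.0994], 0.68), ([0.5994, -0.1744, 0.0103], 0.67), ([0.6843, 0.1627, 0.0115], 0.67), ([0.5452, 0.2593, 0.0972], 0.43)]
top collar [([0.4826, -0.3817, 0.0544], 0.71), ([0.6913, 0.1595, 0.1941], 0.58)]
top lamp [([0.6814, 0.1618, 0.0112], 0.8), ([0.3696, 0.1781, 0.0074], 0.41), ([0.6002, -0.1748, 0.0079], 0.16)]
top coupler [([0.7346, -0.0563, 0.0618], 0.75)]
top tin [([0.3792, 0.0275, 0.0597], 0.72)]
top spanner [([0.3661, 0.1798, 0.0067], 0.89), ([0.5472, 0.2594, 0.0986], 0.31)]
top glass_a [([0.7107, -0.3506, 0.0838], 0.83), ([0.5184, 0.135, 0.0391], 0.23)]
top beermats [([0.7514, -0.1996, 0.0234], 0.73)]
1.5
```

The candidates:
- **Spout:** steel on the mat, top (446,230); orange look-alike at (443,288); three row spouts at (211,210), (236,214) and (285,223).
- **Lens:** larger at (364,188), smaller at (334,290).

I choose the spout on the mat and the larger lens. Next I check both in close crops.

```bash
cat > h.py <<'E'
import numpy as np,cv2
def cam(n):
    return dict(np.load(f"{n}.npz"))
def back(c,uv,z):
    uv=np.array(uv,float).reshape(-1,1,2)
    n=cv2.undistortPoints(uv,c["intrinsics"],c["dist"]).reshape(-1,2)
    d=np.c_[n,np.ones(len(n))]@c["R"]
    o=-c["R"].T@c["t"]
    s=(np.reshape(z,-1)-o[2])/d[:,2]
    return o+s[:,None]*d
def proj(c,X):
    return cv2.projectPoints(np.array(X,float).reshape(-1,1,3),cv2.Rodrigues(c["R"])[0],c["t"],c["intrinsics"],c["dist"])[0].reshape(-1,2)
def tri(cs,uvs):
    A=[];b=[]
    for c,uv in zip(cs,uvs):
        n=cv2.undistortPoints(np.array(uv,float).reshape(1,1,2),c["intrinsics"],c["dist"]).ravel()
        d=c["R"].T@np.r_[n,1];d/=np.linalg.norm(d);o=-c["R"].T@c["t"];P=np.eye(3)-np.outer(d,d)
        A.append(P);b.append(P@o)
    return np.linalg.lstsq(np.vstack(A),np.hstack(b),rcond=None)[0]
def crop(im,x0,y0,x1,y1,s):
    o=cv2.resize(im[y0:y1,x0:x1],None,fx=s,fy=s,interpolation=cv2.INTER_CUBIC)
    for x in range((x0+9)//10*10,x1,10):
        cv2.line(o,((x-x0)*s,0),((x-x0)*s,6),(0,0,255),1)
        if x%20==0: cv2.putText(o,str(x),((x-x0)*s,16),0,.35,(0,0,255),1)
    for y in range((y0+9)//10*10,y1,10):
        cv2.line(o,(0,(y-y0)*s),(6,(y-y0)*s),(0,0,255),1)
        if y%20==0:cv2.putText(o,str(y),(8,(y-y0)*s+4),0,.35,(0,0,255),1)
    return o
E
python3 - <<'E'
from h import *
t=cv2.imread("pics/top0.png");s=cv2.imread("pics/scene0.png")
cv2.imwrite("pics/c1.png",np.hstack([crop(t,400,170,480,270,5),crop(t,340,165,400,265,5)][:2]))
cv2.imwrite("pics/c2.png",crop(t,185,120,315,250,4))
cv2.imwrite("pics/c3.png",crop(s,230,140,420,300,4))
E
```

```text
(no output)
```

View pics/c1.png

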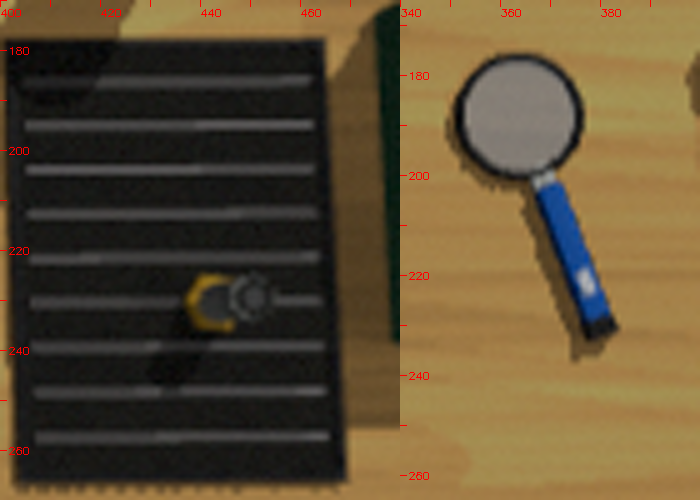

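View pics/c2.png

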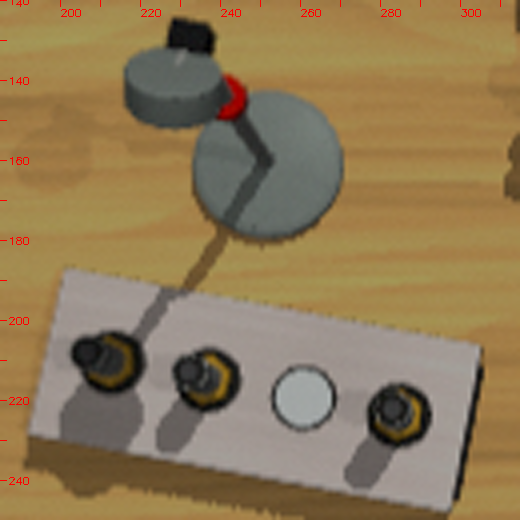

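View pics/c3.png

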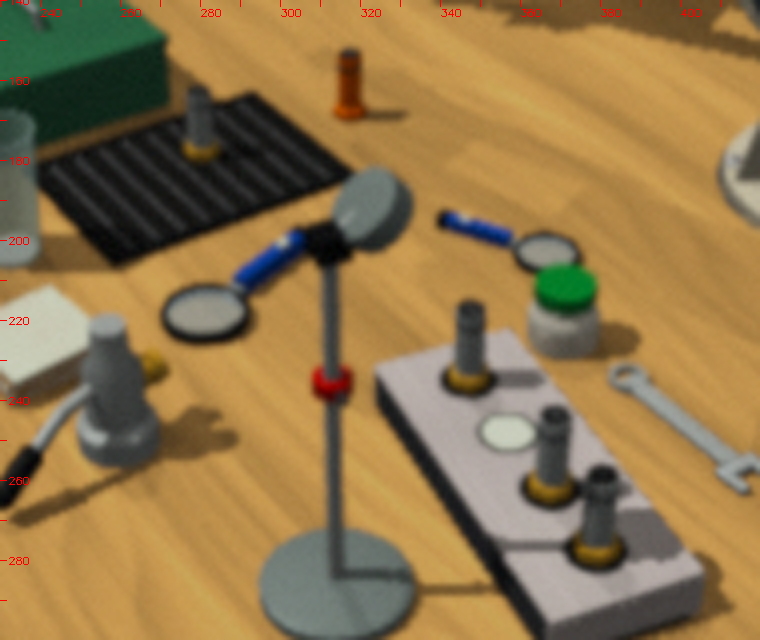

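```bash
python3 - <<'E'
from h import *
T=cam("top0");S=cam("scene0")
p=lambda n,x:print(n,np.round(x,4).tolist())
p("seal top",back(T,[448,229.3],.076)); p("seal scene",back(S,[279.5,162.5],.076)); p("foot nut scene",back(S,[280,176.5],.012)); p("nut top",back(T,[441.5,230.5],.018))
p("place",back(T,[258.3,219.5],.04));p("place sc",back(S,[354.5,248],.04))
rows=[[205,208],[230,213],[281.5,222]]
p("rows top",back(T,[[204.5,208],[229.5,213],[281.5,221.5]],.11));p("rows sc",back(S,[[344.5,217.5],[365.8,243.5],[377.7,258.8]],.11))
p("corners",back(T,[[199,187],[302,206.5],[294,248],[189.5,228.5]],.04))
p("glass",back(T,[363.8,188.2],.012));p("glass sc",back(S,[279,217.5],.012))
p("hand",back(T,[[367,200.5],[380,232]],.02));p("hand sc",back(S,[[288,209.5],[301.5,199.5]],.02))
p("foot",back(T,[249,161],.012));p("foot sc",back(S,[311.5,286],.012))
f=tri([T,S],[[249,161],[311.5,286]]);p("ft",f)
# lamp column collar height
for xy in (back(T,[249,161],.012)[0][:2],back(S,[311.5,286],.012)[0][:2]):
  zs=np.linspace(.1,.3,401);u=proj(S,[[*xy,z] for z in zs]);i=np.argmin(abs(u[:,1]-235));print(zs[i],u[i]);
  u=proj(T,[[*xy,z] for z in zs]);i=np.argmin(np.hypot(*(u-[240,145]).T));print("top",zs[i],u[i])
p("tri",tri([T,S],[[240,144.5],[310.3,235.3]]))
s=cv2.imread("pics/scene0.png");hsv=cv2.cvtColor(s,cv2.COLOR_BGR2HSV)
m=((hsv[...,0]<8)|(hsv[...,0]>172))&(hsv[...,1]>150)&(hsv[...,2]>90);m[:, :300]=0;m[:,325:]=0;m[:220]=0;m[250:]=0
y,x=np.nonzero(m);print(len(x),x.mean(),y.mean(),x.min(),x.max(),y.min(),y.max())
E
```

```text
seal top [[0.485, -0.3837, 0.076]]
seal scene [[0.4838, -0.3856, 0.076]]
foot nut scene [[0.4836, -0.3892, 0.012]]
nut top [[0.4842, -0.3855, 0.018]]
place [[0.5174, 0.1392, 0.04]]
place sc [[0.5225, 0.1313, 0.04]]
rows top [[0.5436, 0.271, 0.11], [0.53, 0.2057, 0.11], [0.5068, 0.0693, 0.11]]
rows sc [[0.5138, 0.066, 0.11], [0.5364, 0.1969, 0.11], [0.5496, 0.2647, 0.11]]
corners [[0.6103, 0.3065, 0.04], [0.5535, 0.0165, 0.04], [0.4371, 0.0391, 0.04], [0.4936, 0.3294, 0.04]]
glass [[0.6094, -0.1641, 0.012]]
glass sc [[0.617, -0.162, 0.012]]
hand [[0.5722, -0.1715, 0.02], [0.4808, -0.207, 0.02]]
hand sc [[0.5737, -0.1749, 0.02], [0.5035, -0.2, 0.02]]
foot [[0.6912, 0.1717, 0.012]]
foot sc [[0.7002, 0.1678, 0.012]]
ft [0.6955, 0.1692, 0.0099]
0.1945 [314.08591791 235.00100674]
top 0.1825 [238.55464885 146.01116105]
0.196 [310.31522452 235.00573084]
top 0.1665 [241.27090618 144.16745283]
tri [0.6952, 0.1651, 0.1905]
43 312.16279069767444 235.0 308 317 232 238
```

```bash
python3 - <<'E'
from h import *
T=cam("top0");S=cam("scene0")
p=lambda n,x:print(n,np.round(x,4).tolist())
def blob(im,box,fn,k=None):
    x0,y0,x1,y1=box;h=cv2.cvtColor(im,cv2.COLOR_BGR2HSV)[y0:y1,x0:x1].astype(int)
    m=fn(h).astype(np.uint8)
    n,l,st,c=cv2.connectedComponentsWithStats(m)
    i=1+np.argmax(st[1:,4]); 
    cs,_=cv2.findContours((l==i).astype(np.uint8),0,1);M=np.vstack(cs)
    e=cv2.fitEllipse(M) if len(M)>5 else None
    return c[i]+[x0,y0],st[i],e and (np.round(np.array(e[0])+[x0,y0],2),np.round(e[1],1))
t=cv2.imread("pics/top0.png");s=cv2.imread("pics/scene0.png")
h=cv2.cvtColor(t,cv2.COLOR_BGR2HSV);print(h[219,250:268].tolist());h=cv2.cvtColor(s,cv2.COLOR_BGR2HSV);print(h[248,345:370].tolist())
print(t[188,345:382].max(1).tolist());print(t[170:205,364].max(1).tolist());print(s[217,265:300].max(1).tolist())
blue=lambda h:(h[...,0]>100)&(h[...,0]<125)&(h[...,1]>120)
bt=blob(t,(355,190,390,240),blue);bs=blob(s,(280,190,308,218),blue);print(bt,bs)
p("blue top",back(T,[bt[0]],.02));p("blue sc",back(S,[bs[0]],.015))
E
```

```text
[[13, 22, 159], [15, 23, 157], [14, 23, 121], [0, 0, 63], [90, 8, 165], [90, 6, 165], [83, 6, 166], [83, 6, 164], [78, 8, 165], [70, 5, 166], [80, 9, 166], [83, 6, 166], [78, 8, 166], [90, 6, 164], [84, 8, 166], [78, 8, 167], [84, 8, 166], [78, 8, 165]]
[[11, 20, 176], [10, 22, 175], [9, 20, 175], [14, 21, 158], [18, 19, 131], [35, 19, 144], [38, 20, 187], [38, 23, 202], [39, 20, 203], [40, 22, 206], [39, 21, 204], [39, 21, 206], [39, 21, 205], [38, 22, 207], [38, 22, 205], [37, 21, 204], [39, 21, 204], [38, 21, 190], [42, 22, 150], [42, 15, 86], [70, 12, 63], [90, 8, 66], [0, 0, 65], [0, 0, 61], [75, 9, 57]]
[164, 163, 163, 163, 135, 98, 8, 32, 133, 135, 136, 134, 135, 135, 135, 135, 131, 135, 133, 136, 135, 134, 134, 136, 135, 135, 135, 133, 135, 121, 23, 50, 163, 165, 164, 162, 164]
[164, 164, 163, 165, 164, 119, 37, 93, 126, 131, 132, 132, 134, 135, 133, 133, 131, 133, 136, 135, 134, 131, 129, 129, 130, 132, 131, 131, 119, 76, 31, 64, 84, 85, 131]
[197, 193, 191, 186, 168, 114, 81, 115, 140, 148, 155, 154, 152, 155, 156, 155, 152, 151, 148, 146, 149, 149, 150, 148, 137, 108, 64, 75, 125, 160, 181, 187, 186, 188, 187]
(array([373.87162162, 214.85810811]), array([ 12,  12,  15,  28, 148], dtype=int32), (array([373.94, 214.84]), array([ 5.5, 36.1]))) (array([297.74725275, 204.75824176]), array([ 9,  8, 18, 14, 91], dtype=int32), (array([297.34, 204.99]), array([ 4.7, 22.7])))
blue top [[0.5303, -0.1905, 0.02]]
blue sc [[0.5278, -0.1861, 0.015]]
```

```bash
python3 - <<'E'
from h import *
T=cam("top0");S=cam("scene0")
p=lambda n,x:print(n,np.round(x,4).tolist())
def blob(im,box,fn):
    x0,y0,x1,y1=box;h=cv2.cvtColor(im,cv2.COLOR_BGR2HSV)[y0:y1,x0:x1].astype(int)
    n,l,st,c=cv2.connectedComponentsWithStats(fn(h).astype(np.uint8),connectivity=4)
    i=1+np.argmax(st[1:,4]);print(st[i].tolist());return c[i]+[x0,y0]
t=cv2.imread("pics/top0.png");s=cv2.imread("pics/scene0.png")
g=lambda h:(h[...,1]<60)&(h[...,2]>110)
a=blob(t,(345,170,390,206),g);b=blob(s,(262,205,302,230),g);print(a,b)
p("glass top",back(T,a,.009));p("glass sc",back(S,b,.009))
a=blob(t,(248,205,270,235),lambda h:(h[...,0]>60)&(h[...,2]>140)&(h[...,1]<20));b=blob(s,(340,235,366,262),lambda h:(h[...,0]>30)&(h[...,2]>160));print(a,b)
p("place top",back(T,a,.04));p("place sc",back(S,b,.04))
p("tri",tri([T,S],[a,b]))
# hexagon overlays
def circ(c,xyz,r,im,col):
    th=np.linspace(0,2*np.pi,60);u=proj(c,[[xyz[0]+r*np.cos(a),xyz[1]+r*np.sin(a),xyz[2]] for a in th])
    return u
def big(im,c,box,sc,items):
    x0,y0,x1,y1=box;o=crop(im,*box,sc)
    for xyz,r,col in items:
        u=((circ(c,xyz,r,im,col)-[x0,y0]+.5)*sc).astype(np.int32);cv2.polylines(o,[u],True,col,1)
    return o
sp=(.4845,-.385);pl=(.520,.135);gl=(.6115,-.164);lp=(.6955,.169)
R=(0,0,255);G=(0,255,0)
it=[((*sp,.076),.012,G),((*sp,.018),.0175,R),((*sp,.006),.0175,R)]
it2=[((*pl,.04),.020,R)]
it3=[((*gl,.012),.038,R)]
it4=[((*lp,.19),.014,G),((*lp,.202),.014,G),((*lp,.0),.055,R)]
cv2.imwrite("pics/o1.png",np.hstack([big(t,T,(420,210,470,250),6,it),big(s,S,(255,150,305,190),6,it)]))
cv2.imwrite("pics/o2.png",np.hstack([big(t,T,(240,200,290,240),6,it2),big(s,S,(335,225,385,265),6,it2)]))
cv2.imwrite("pics/o3.png",np.hstack([big(t,T,(340,170,390,210),6,it3),big(s,S,(260,190,310,230),6,it3)]))
cv2.imwrite("pics/o4.png",np.hstack([big(t,T,(225,125,275,185),6,it4),big(s,S,(285,220,345,305),6,it4)[:360]]))
v=np.vstack([cv2.imread(f"pics/o{i}.png") for i in (1,2,3)]);cv2.imwrite("pics/o.png",cv2.resize(v,None,fx=.83,fy=.83))
E
```

```text
[8, 8, 22, 21, 351]
[10, 8, 18, 10, 142]
[363.45014245 187.83475783] [280.73239437 217.47183099]
glass top [[0.611, -0.1635, 0.009]]
glass sc [[0.6102, -0.1624, 0.009]]
[6, 8, 14, 13, 137]
[11, 9, 12, 8, 82]
[260.51824818 219.03649635] [356.5 247.5]
place top [[0.5187, 0.1331, 0.04]]
place sc [[0.5161, 0.1329, 0.04]]
tri [0.5179, 0.1335, 0.0413]
```

View pics/o.png

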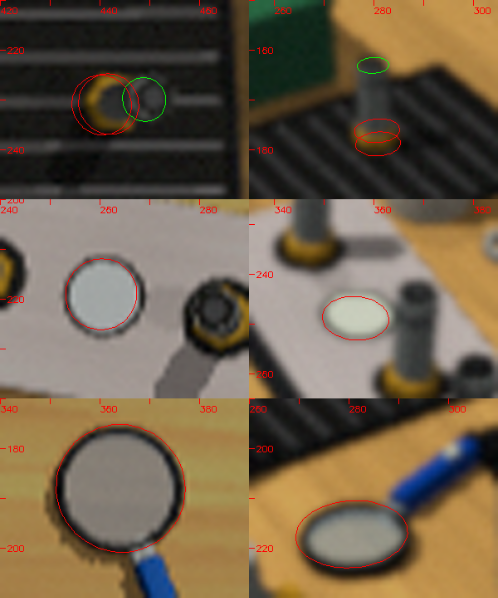

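View pics/o4.png

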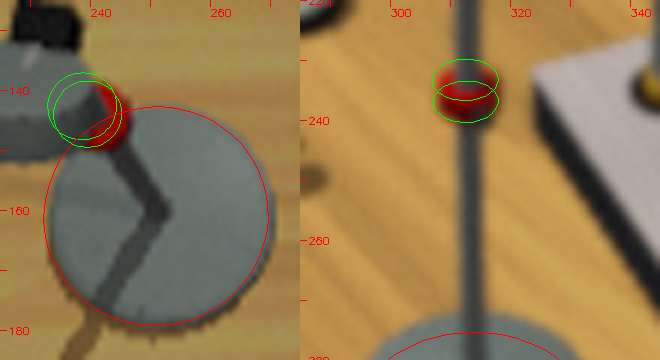

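```bash
python3 - <<'E'
from h import *
from rig import sense
from scipy.spatial.transform import Rotation as Ro
T=cam("top0");S=cam("scene0")
s=sense();M=Ro.from_quat(s["tool_rot"]).as_matrix();print(M.round(3),s["time"]);print("jaw yaw",np.degrees(np.arctan2(M[1,2],M[0,2])))
print("head",back(T,[222,142],.315),back(S,[372,209-7],.315))
for xy in [(.693,.167),(.6955,.169),(.69,.163)]:
    zs=np.linspace(.17,.22,201);u=proj(S,[[*xy,z] for z in zs]);i=np.argmin(abs(u[:,1]-235));print("collar",zs[i],u[i],proj(T,[*xy,zs[i]]),proj(T,[*xy,.01]))
t=cv2.imread("pics/top0.png");h=cv2.cvtColor(t,cv2.COLOR_BGR2HSV)[190:240,355:390].astype(int)
m=(h[...,0]>100)&(h[...,0]<125)&(h[...,1]>120);y,x=np.nonzero(m)
P=back(T,np.c_[x+355,y+190],.02);c=P.mean(0);u,sv,vt=np.linalg.svd(P-c);print("handle",c,vt[0],np.degrees(np.arctan2(vt[0,1],vt[0,0])))
d=np.array([.611,-.163])-c[:2];print("glass-centroid",np.linalg.norm(d),np.degrees(np.arctan2(d[1],d[0])))
E
```

```text
[[-0.931 -0.     0.365]
 [-0.365  0.    -0.931]
 [ 0.    -1.    -0.   ]] 1.5
jaw yaw -68.58515531050325
head [[0.66508663 0.18296195 0.315     ]] [[0.58990123 0.27037721 0.315     ]]
collar 0.19225 [312.51590637 234.98713432] [[239.75340838 144.2747731 ]] [[250.70606106 160.53824608]]
collar 0.19475 [312.11059532 234.98373103] [[238.77131765 143.0167554 ]] [[250.03032555 159.7025499 ]]
collar 0.18825 [312.66662183 234.96817357] [[241.64535755 145.88098974]] [[252.06577206 161.54094561]]
handle [ 0.53035598 -0.19048427  0.02      ] [-0.94700192 -0.32122789 -0.        ] -161.26280132172886
glass-centroid 0.08519884875815546 18.819611021695895
```

The overlays agree with the steel spout on the mat at about (0.485,-0.386). The place is at about (0.519,0.134), the larger lens's glass at (0.611,-0.163) with handle yaw 18.8°, and the collar at z≈0.192. Now I move above the spout.

Emit:
{"op": "arm_command", "data": {"commands": [[[0, 2.85, 2.17, -0.6, 0, 0, 0.113], [0, 2.85, 2.17, -0.6, 0, 0, 0.113], [0, 2.85, 2.17, -0.6, 0, 0, 0.113], [0, 2.85, 2.17, -0.6, 0, 0, 0.113], [0, 2.85, 2.17, -0.6, 0, 0, 0.113], [0, 2.85, 2.17, -0.6, 0, 0, 0.113], [0, 2.85, 2.17, -1, 0, 0, 0.113], [0, 2.85, 2.17, -1, 0, 0, 0.113], [0, 2.85, 2.17, -1, 0, 0, 0.113], [0, 0, 0, -2, 0, 0, 0], [0, 0, 0, -2, 0, 0, 0], [0, 0, 0, 0, 0, 0, 0]]]}}

```text
time: 2.5
tcp_pos: [0.4835, -0.3844, 0.1216]
tool_rot: [-0.454, 0.545, -0.541, 0.453]
wrist_force: [-0.3, 0.2, -1.1]
finger_gap: 1.001
```

```bash
cat > snap.py <<'E'
import sys
from h import *
from rig import sense,get_image
from scipy.spatial.transform import Rotation as Ro
def snap(tag):
    for n in ["scene","top"]:
        im=get_image(n);cv2.imwrite(f"pics/{n}{tag}.png",im["pixels"][:,:,::-1]);np.savez(f"{n}{tag}.npz",**{k:np.array(v) for k,v in im.items()})
    s=sense();M=Ro.from_quat(s["tool_rot"]).as_matrix()
    print(round(s["time"],2),s["tcp_pos"].round(4),"yaw",np.degrees(np.arctan2(M[1,2],M[0,2])).round(2),M[2].round(3),"gap",round(s["finger_gap"],3),s["wrist_force"].round(1))
E
python3 - <<'E'
from snap import *
snap(1)
cv2.imwrite("pics/d1.png",np.hstack([crop(cv2.imread("pics/top1.png"),400,180,480,270,5),crop(cv2.imread("pics/scene1.png"),240,110,320,200,5)]))
E
```

```text
2.6 [ 0.4844 -0.3863  0.125 ] yaw -10.31 [-0.001 -1.    -0.001] gap 0.999 [ 1.1 -0.7  0.6]
```

View pics/d1.png

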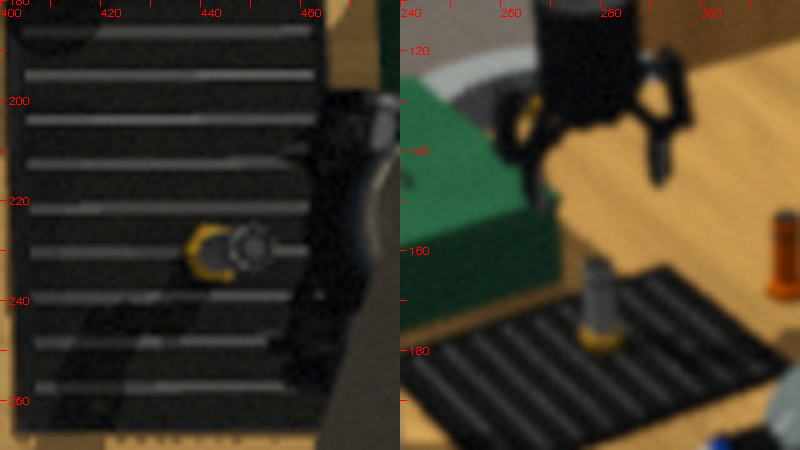

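```bash
python3 - <<'E'
from h import *
T=cam("top1");S=cam("scene1")
for z in (.125,.138,.2): print(z,proj(S,[.4844,-.3863,z]),proj(T,[.4844,-.3863,z]))
print(proj(T,[.4844,-.3863,.076]),proj(S,[.4844,-.3863,.076]))
for e in (-.05,.05): 
  p=np.array([.4844,-.3863,.138])+e*np.array([.984,-.179,0]);print(proj(S,p),proj(T,p))
E
```

```text
0.125 [[278.54455493 151.03047563]] [[455.62555348 228.68097253]]
0.138 [[278.34906433 147.9337004 ]] [[457.50842727 228.44518402]]
0.2 [[277.39923202 132.80605862]] [[467.19974964 227.23235392]]
[[448.93938819 229.51867484]] [[279.2701079  162.47521746]]
[[291.01503257 145.30887617]] [[454.99550719 247.66547421]]
[[265.45458698 150.61613984]] [[460.00863113 209.45268527]]
```

Emit:
{"op": "arm_command", "data": {"commands": [[[0, 0, 0, -2.4, 0, 0, 0], [0, 0, 0, -2.4, 0, 0, 0], [0, 0, 0, -2.4, 0, 0, 0], [0, 0, 0, -2.3, 0, 0, 0], [0, 0, 0, 0, 0, 0, 0], [255, 0, 0, 0, 0, 0, 0], [255, 0, 0, 0, 0, 0, 0], [255, 0, 0, 0, 0, 0, 0], [255, 0, 0, 0, 0, 0, 0], [255, 0, 0, 0, 0, 0, 0], [255, 0, 0, 0, 0, 0, 0], [255, 0, 0, 0, 0, 0, 0]]]}}

```text
time: 3.6
tcp_pos: [0.4854, -0.3871, 0.0317]
tool_rot: [0.453, -0.542, 0.544, -0.453]
wrist_force: [-0.8, 0.9, 7.9]
finger_gap: 0.268
```

```bash
python3 - <<'E'
from snap import *
snap(2)
cv2.imwrite("pics/d2.png",np.hstack([crop(cv2.imread("pics/top2.png"),400,180,480,270,5),crop(cv2.imread("pics/scene2.png"),240,110,320,200,5)]))
E
```

```text
3.7 [ 0.4854 -0.3871  0.0317] yaw -10.3 [ 0.001 -1.     0.002] gap 0.266 [-1.5  0.2  6.6]
```

View pics/d2.png

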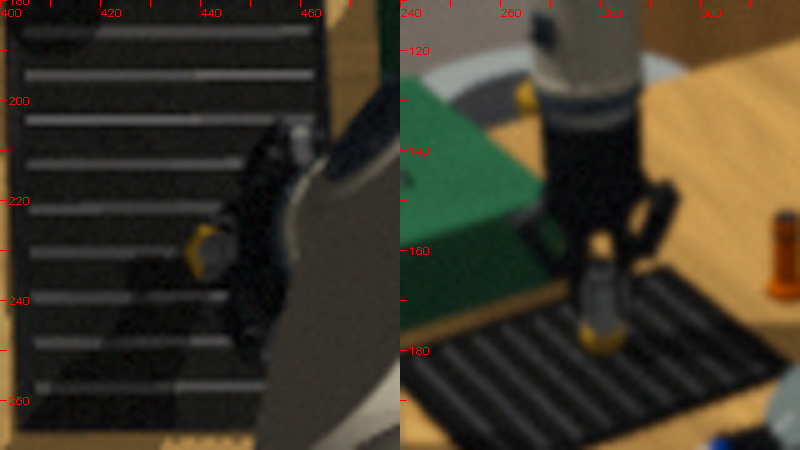

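Emit:
{"op": "arm_command", "data": {"commands": [[[255, 0, 0, 2, 0, 0, 0], [255, 0, 0, 3.5, 0, 0, 0], [255, 0, 0, 4, 0, 0, 0], [255, 0, 0, 3.8, 0, 0, 0], [255, 0.2, 2, 0, 0, 0, 0], [255, 0.3, 4, 0, 0, 0, 0], [255, 0.3, 4, 0, 0, 0, 0], [255, 0.3, 4, 0, 0, 0, 0], [255, 0.3, 4, 0, 0, 0, 0], [255, 0.3, 4, 0, 0, 0, 0], [255, 0.3, 4, 0, 0, 0, 0], [255, 0.3, 4, 0, 0, 0, 0]]]}}

```text
time: 4.7
tcp_pos: [0.5074, -0.0847, 0.1638]
tool_rot: [0.453, -0.543, 0.543, -0.453]
wrist_force: [0.5, -0.0, -1.5]
finger_gap: 0.265
```

Emit:
{"op": "arm_command", "data": {"commands": [[[255, 0.3, 4, 0, 0, 0, 0], [255, 0.3, 4, 0, 0, 0, 0], [255, 0.3, 4, 0, 0, 0, 0], [255, 0.2, 4, 0, 0, 0, 0], [255, 0, 3, 0, 0, 0, 0], [255, 0, 2, 0, 0, 0, 0], [255, 0, 0, 0, 0, 0, 0], [255, 0, 0, 0, 0, 0, 0]]]}}

```text
time: 5.37
tcp_pos: [0.5185, 0.1244, 0.1634]
tool_rot: [0.454, -0.542, 0.542, -0.454]
wrist_force: [-0.4, -0.4, -1.2]
finger_gap: 0.266
```

```bash
python3 - <<'E'
from snap import *
snap(3)
cv2.imwrite("pics/d3.png",np.hstack([crop(cv2.imread("pics/top3.png"),185,120,315,250,3),crop(cv2.imread("pics/scene3.png"),290,150,420,280,3)]))
E
```

```text
5.47 [0.5185 0.1229 0.1634] yaw -10.3 [ 0. -1. -0.] gap 0.267 [ 0.   1.  -0.9]
```

View pics/d3.png

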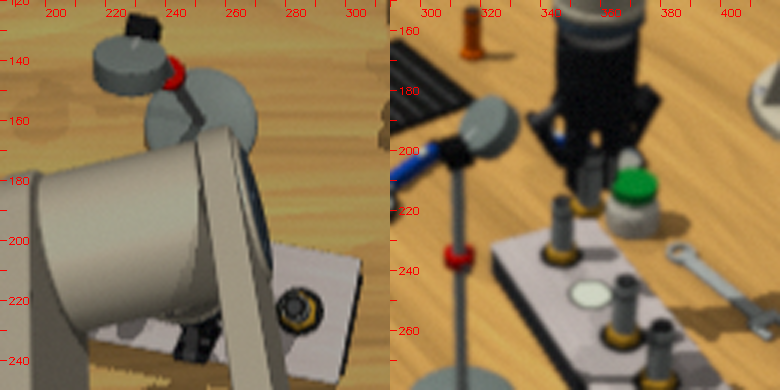

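Emit:
{"op": "arm_command", "data": {"commands": [[[255, 0.1, 1.05, 0, 0, 0, 0], [255, 0, 0, -2, 0, 0, 0], [255, 0, 0, -3, 0, 0, 0], [255, 0, 0, -2.5, 0, 0, 0], [255, 0, 0, -1.2, 0, 0, 0], [255, 0, 0, 0, 0, 0, 0], [255, 0, 0, 0, 0, 0, 0]]]}}

```text
time: 6.05
tcp_pos: [0.5196, 0.1335, 0.076]
tool_rot: [-0.453, 0.543, -0.543, 0.452]
wrist_force: [-0.3, 1.0, -1.4]
finger_gap: 0.266
```

```bash
python3 - <<'E'
from snap import *
snap(4)
S=cam("scene4");s=cv2.imread("pics/scene4.png")
x0,y0,x1,y1=320,190,420,310;o=crop(s,x0,y0,x1,y1,5)
def ring(p,r,col):
    th=np.linspace(0,2*np.pi,50);u=proj(S,[[p[0]+r*np.cos(a),p[1]+r*np.sin(a),p[2]] for a in th]);cv2.polylines(o,[((u-[x0,y0]+.5)*5).astype(np.int32)],True,col,1)
ring((.5195,.1337,.0486),.0175,(0,0,255));ring((.5195,.1337,.1186),.012,(0,255,0));ring((.5195,.1337,.04),.02,(255,0,255))
cv2.imwrite("pics/d4.png",np.hstack([o]))
E
```

```text
6.15 [0.5207 0.1339 0.0773] yaw -10.36 [-0.001 -1.     0.001] gap 0.265 [ 0.3 -0.8 -1. ]
```

View pics/d4.png

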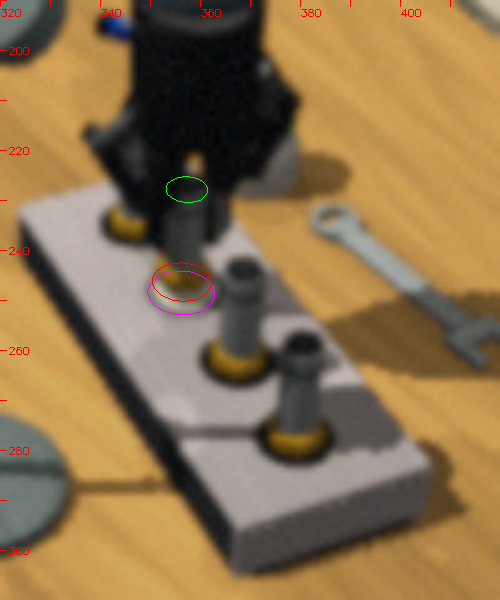

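View pics/top4.png

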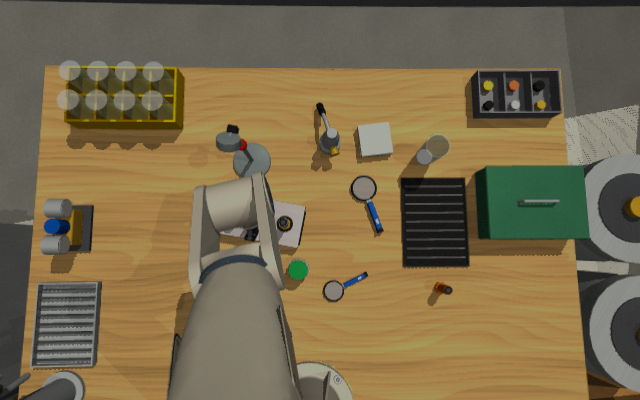

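Emit:
{"op": "arm_command", "data": {"commands": [[[255, 0, 0, -0.7, 0, 0, 0], [255, 0, 0, -0.2, 0, 0, 0], [255, 0, 0, 0, 0, 0, 0], [255, 0, 0, 0, 0, 0, 0]]]}}

```text
time: 6.48
tcp_pos: [0.5197, 0.134, 0.0674]
tool_rot: [0.453, -0.543, 0.543, -0.453]
wrist_force: [-0.3, -0.8, -1.6]
finger_gap: 0.264
```

Emit:
{"op": "arm_command", "data": {"commands": [[[255, 0, 0, -0.1, 0, 0, 0], [255, 0, 0, 0, 0, 0, 0]]]}}

```text
time: 6.65
tcp_pos: [0.5198, 0.134, 0.0663]
tool_rot: [0.453, -0.543, 0.543, -0.453]
wrist_force: [0.2, 0.6, -0.6]
finger_gap: 0.263
```

Emit:
{"op": "arm_command", "data": {"commands": [[[255, 0, 0, -0.1, 0, 0, 0], [255, 0, 0, 0, 0, 0, 0]]]}}

```text
time: 6.82
tcp_pos: [0.5199, 0.134, 0.0657]
tool_rot: [0.453, -0.543, 0.543, -0.453]
wrist_force: [-1.1, -0.3, 3.7]
finger_gap: 0.265
```

Emit:
{"op": "arm_command", "data": {"commands": [[[200, 0, 0, 0, 0, 0, 0], [170, 0, 0, 0, 0, 0, 0], [130, 0, 0, 0, 0, 0, 0], [80, 0, 0, 0, 0, 0, 0], [40, 0, 0, 0, 0, 0, 0], [0, 0, 0, 0, 0, 0, 0], [0, 0, 0, 0, 0, 0, 0], [0, 0, 0, 0, 0, 0, 0]]]}}

```text
time: 7.48
tcp_pos: [0.5197, 0.134, 0.0652]
tool_rot: [-0.453, 0.543, -0.543, 0.453]
wrist_force: [0.4, -1.4, 0.5]
finger_gap: 0.995
```

Emit:
{"op": "arm_command", "data": {"commands": [[[0, 0, 0, 1.5, 0, 0, 0], [0, 0, 0, 3, 0, 0, 0], [0, 0, 0, 4, 0, 0, 0], [0, 0, 0, 3, 0, 0, 0], [0, 0, -2, 1, 0, 0, 0], [0, 0.2, -4, 0, 0, 0, -0.112], [0, 0.2, -4, 0, 0, 0, -0.112], [0, 0.2, -4, 0, 0, 0, -0.112], [0, 0.2, -4, 0, 0, 0, -0.112], [0, 0.2, -4, 0, 0, 0, -0.112], [0, 0.2, -4, 0, 0, 0, -0.112], [0, 0.2, -3, 0, 0, 0, -0.112]]]}}

```text
time: 8.48
tcp_pos: [0.5335, -0.159, 0.1904]
tool_rot: [0.209, -0.675, 0.676, -0.209]
wrist_force: [0.5, -0.4, -0.4]
finger_gap: 1.0
```

```bash
python3 - <<'E'
from snap import *
snap(5)
cv2.imwrite("pics/d5.png",np.hstack([crop(cv2.imread("pics/top5.png"),185,120,315,250,3),crop(cv2.imread("pics/scene5.png"),290,190,420,320,3)]))
E
```

```text
8.58 [ 0.5339 -0.1602  0.1904] yaw -55.69 [ 0.    -1.     0.002] gap 0.999 [0.6 0.4 0.3]
```

View pics/d5.png

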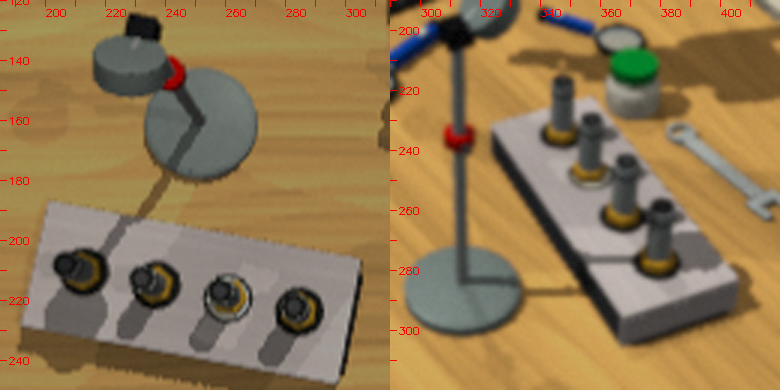

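Emit:
{"op": "arm_command", "data": {"commands": [[[0, 0.7, -0.7, 0, 0, 0, -0.09], [0, 0.7, -0.7, -2, 0, 0, -0.09], [0, 0.63, -0.8, -3.5, 0, 0, -0.09], [0, 0, 0, -3.5, 0, 0, 0], [0, 0, 0, -2.5, 0, 0, 0], [0, 0, 0, -1.5, 0, 0, 0], [0, 0, 0, 0, 0, 0, 0]]]}}

```text
time: 9.17
tcp_pos: [0.5515, -0.1766, 0.0568]
tool_rot: [-0.121, 0.698, -0.696, 0.117]
wrist_force: [-0.7, -0.0, -0.6]
finger_gap: 1.0
```

```bash
python3 - <<'E'
from snap import *
snap(6)
cv2.imwrite("pics/d6.png",np.hstack([crop(cv2.imread("pics/top6.png"),335,160,415,260,5),crop(cv2.imread("pics/scene6.png"),260,150,330,250,5)]))
E
```

```text
9.27 [ 0.5538 -0.1774  0.0602] yaw -70.64 [ 0.001 -1.    -0.001] gap 1.003 [ 0.8 -0.5 -0.4]
```

View pics/d6.png

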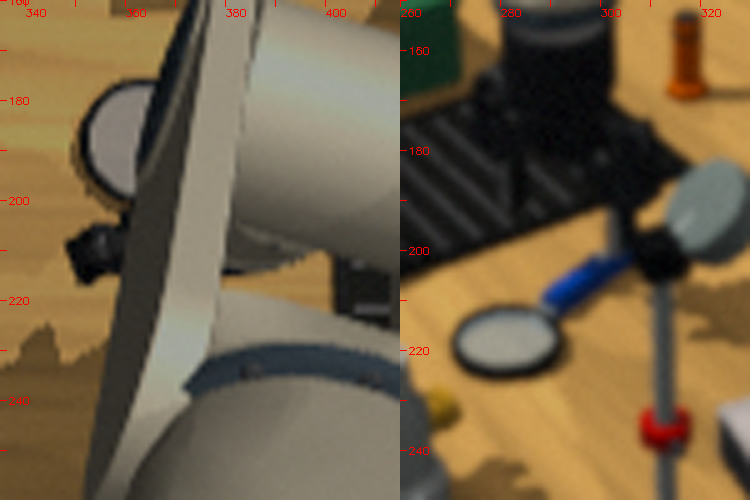

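Emit:
{"op": "arm_command", "data": {"commands": [[[0, 0, -0.45, -1.5, 0, 0, -0.01], [0, 0, 0, -2, 0, 0, 0], [0, 0, 0, -1.2, 0, 0, 0], [0, 0, 0, -0.6, 0, 0, 0], [0, 0, 0, 0, 0, 0, 0], [0, 0, 0, 0, 0, 0, 0]]]}}

```text
time: 9.77
tcp_pos: [0.5544, -0.1825, 0.0079]
tool_rot: [0.115, -0.698, 0.698, -0.115]
wrist_force: [0.1, 0.2, 1.0]
finger_gap: 1.0
```

Emit:
{"op": "arm_command", "data": {"commands": [[[0, 0, 0, -0.3, 0, 0, 0], [120, 0, 0, 0, 0, 0, 0], [180, 0, 0, 0, 0, 0, 0], [220, 0, 0, 0, 0, 0, 0], [255, 0, 0, 0, 0, 0, 0], [255, 0, 0, 0, 0, 0, 0], [255, 0, 0, 0, 0, 0, 0], [255, 0, 0, 0, 0, 0, 0], [255, 0, 0, 0, 0, 0, 0]]]}}

```text
time: 10.52
tcp_pos: [0.5543, -0.1827, 0.0046]
tool_rot: [0.115, -0.698, 0.698, -0.115]
wrist_force: [-1.1, 0.8, 5.6]
finger_gap: 0.167
```

Emit:
{"op": "arm_command", "data": {"commands": [[[255, 0, 0, 1, 0, 0, 0], [255, 0, 0, 2, 0, 0, 0], [255, 0, 0, 2, 0, 0, 0], [255, 0, 0, 2, 0, 0, 0], [255, 0, 0, 2, 0, 0, 0], [255, 0, 0, 1, 0, 0, 0], [255, 0, 0, 0, 0, 0, 0]]]}}

```text
time: 11.1
tcp_pos: [0.5554, -0.183, 0.1068]
tool_rot: [0.114, -0.697, 0.698, -0.116]
wrist_force: [1.0, 0.1, -1.4]
finger_gap: 0.166
```

```bash
python3 - <<'E'
from snap import *
snap(7)
cv2.imwrite("pics/d7.png",np.hstack([crop(cv2.imread("pics/top7.png"),325,160,415,260,4),crop(cv2.imread("pics/scene7.png"),240,130,340,230,4)]))
E
```

```text
11.2 [ 0.5538 -0.1825  0.1041] yaw -71.28 [-0. -1.  0.] gap 0.169 [ 0.9 -0.  -1.5]
```

View pics/d7.png

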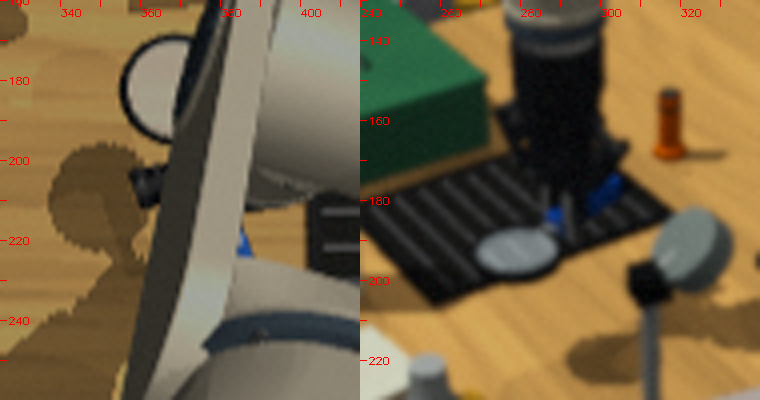

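Emit:
{"op": "arm_command", "data": {"commands": [[[255, 0, 0.5, 1.5, 0, 0, 0], [255, -0.3, 1, 2.5, 0, 0, 0], [255, -0.8, 2.5, 2.5, 0, 0, 0], [255, -1, 3, 1.5, 0, 0, 0], [255, -1, 3, 0.65, 0, 0, 0], [255, -1, 3, 0, 0, 0, 0], [255, -1, 3, 0, 0, 0, 0], [255, -1, 3, 0, 0, 0, 0], [255, -1, 3, 0, 0, 0, 0], [255, -0.8, 3, 0, 0, 0, 0], [255, -0.7, 2, 0, 0, 0, 0], [255, -0.5, 1.7, 0, 0, 0, 0]]]}}

```text
time: 12.2
tcp_pos: [0.4612, 0.1059, 0.1893]
tool_rot: [-0.116, 0.698, -0.698, 0.114]
wrist_force: [-0.3, -0.9, -1.4]
finger_gap: 0.169
```

Emit:
{"op": "arm_command", "data": {"commands": [[[255, 0, 1.05, 0, 0, 0, 0], [255, 0, 0, 0, 0, 0, 0], [255, 0, 0, 0, 0, 0, 0], [255, 0, 0, 0, 0, 0, 0]]]}}

```text
time: 12.53
tcp_pos: [0.4631, 0.1142, 0.1903]
tool_rot: [0.115, -0.698, 0.698, -0.115]
wrist_force: [-0.0, 0.2, -1.4]
finger_gap: 0.166
```

```bash
python3 - <<'E'
from snap import *
snap(8)
T=cam("top8");S=cam("scene8")
def ov(n,c,box,sc):
    o=crop(cv2.imread(f"pics/{n}.png"),*box,sc)
    def ring(p,r,col):
        th=np.linspace(0,2*np.pi,50);u=proj(c,[[p[0]+r*np.cos(a),p[1]+r*np.sin(a),p[2]] for a in th]);cv2.polylines(o,[((u-[box[0],box[1]]+.5)*sc).astype(np.int32)],True,col,1)
    ring((.520,.134,.1985),.038,(0,255,0));ring((.520,.134,.11),.012,(0,0,255))
    return o
cv2.imwrite("pics/d8.png",np.hstack([ov("top8",T,(185,140,315,260),3),ov("scene8",S,(290,150,420,270),3)]))
E
```

```text
12.63 [0.4632 0.1141 0.1905] yaw -71.34 [ 0.001 -1.     0.   ] gap 0.171 [-1.   0.1 -2.2]
```

View pics/d8.png

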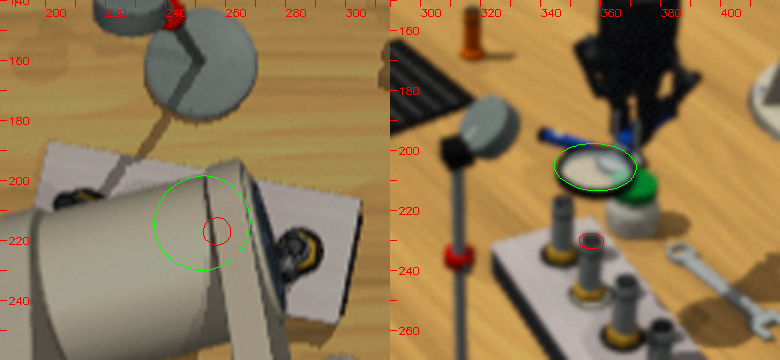

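View pics/scene8.png

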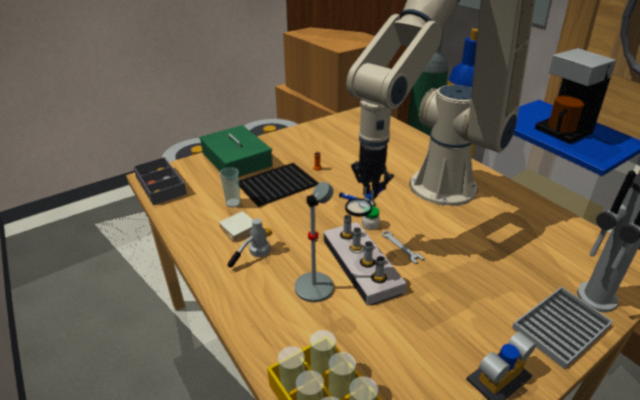

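```bash
python3 - <<'E'
from snap import *
S=cam("scene8")
def ov(box,sc,rings):
    o=crop(cv2.imread("pics/scene8.png"),*box,sc)
    for p,r,col in rings:
        th=np.linspace(0,2*np.pi,50);u=proj(S,[[p[0]+r*np.cos(a),p[1]+r*np.sin(a),p[2]] for a in th]);cv2.polylines(o,[((u-[box[0],box[1]]+.5)*sc).astype(np.int32)],True,col,1)
    return o
G=(0,255,0);R=(0,0,255);B=(255,255,0)
a=ov((325,185,385,265),7,[((.520,.134,.198),.038,G),((.520,.134,.186),.038,B),((.520,.134,.11),.012,R)])
l=(.6935,.166)
b=ov((290,205,340,285),7,[((*l,.1865),.014,G),((*l,.1985),.014,B)])
cv2.imwrite("pics/d9.png",np.hstack([a,b]))
E
```

```text
(no output)
```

View pics/d9.png

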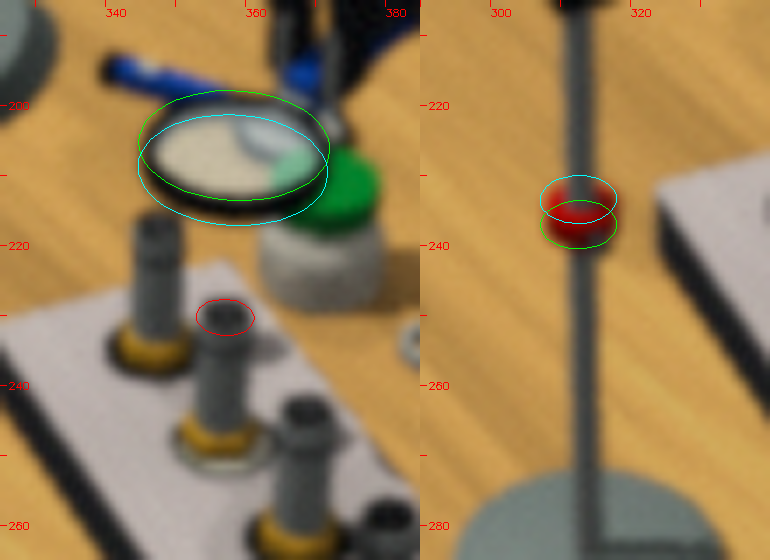

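```bash
cat > mdl.py <<'E'
from snap import *
def pts(grip,yaw,pitch):
    # pitch>0: glass up
    Rm=Ro.from_euler("ZY",[yaw,-pitch]).as_matrix()
    th=np.linspace(0,2*np.pi,60,endpoint=False)
    f=lambda P:np.array(P)@Rm.T+grip
    rt=f([[60+38*np.cos(a),38*np.sin(a),2] for a in th]) if 0 else f([[.060+.038*np.cos(a),.038*np.sin(a),.002] for a in th])
    rb=f([[.060+.038*np.cos(a),.038*np.sin(a),-.010] for a in th])
    h=f([[x,y,z] for x in(-.078,.016) for y in(-.008,.008) for z in (-.010,.010)])
    return rt,rb,h
def draw(img,c,box,sc,grip,yaw,pitch):
    o=crop(cv2.imread(img),*box,sc)
    rt,rb,h=pts(np.array(grip),yaw,pitch)
    q=lambda X:((proj(c,X)-[box[0],box[1]]+.5)*sc).astype(np.int32)
    cv2.polylines(o,[cv2.convexHull(np.vstack([q(rt),q(rb)]))],True,(0,255,0),1)
    cv2.polylines(o,[cv2.convexHull(q(h))],True,(0,255,255),1)
    return o
E
python3 - <<'E'
from mdl import *
y=np.radians(18.8)
S=cam("scene0");T=cam("top0")
g0=[.611-.0568,-.163-.0193,.010]
a=draw("pics/scene0.png",S,(258,180,318,240),6,g0,y,0)
b=draw("pics/top0.png",T,(340,165,400,245),6,g0,y,0)[:360]
S=cam("scene8");g=[.4632,.1143,.1965]
c=[draw("pics/scene8.png",S,(325,180,385,240),6,g,y,p) for p in (0,.1)]
cv2.imwrite("pics/e1.png",np.vstack([np.hstack([a,b]),np.hstack(c)]))
E
```

```text
(no output)
```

View pics/e1.png

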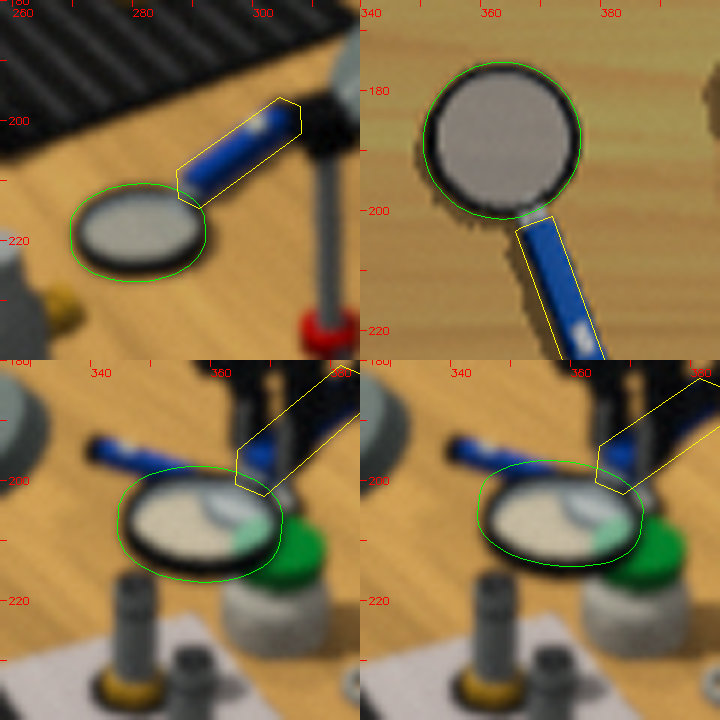

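```bash
python3 - <<'E'
from snap import *
from scipy.optimize import least_squares
def redm(im):
    h=im.astype(int);return h[...,2]-np.maximum(h[...,1],h[...,0])
t=np.mean([redm(cv2.imread(f"pics/top{i}.png")) for i in (0,1,2,5)],0);s=redm(cv2.imread("pics/scene8.png"))
print(t[136:154,232:250].astype(int));print(s[226:246,304:322])
E
```

```text
[[ -6  -5  -6  -7  -6  -5  -5   2  17  21  20  20  19  20  20  21  20  19]
 [ -5  -6  -5  -6  -6  -6  -7  -3  12  21  21  21  22  23  22  23  22  22]
 [ -5  -6  -4  -6  -6  -7  -6  -3  29  65  58  40  28  29  28  28  28  28]
 [ -5  -5  -5  -6  -5  -7  -6  -5  25  95 123  85  60  35  34  34  35  35]
 [ -7  -5  -6  -6  -5  -6  -6  -6   3  49 155 145 106  58  37  38  38  38]
 [ -7  -7  -6  -7  -6  -5  -6  -3  -2  18 106 156 141  92  41  37  38  38]
 [ -7  -7  -6  -7  -6  -6  -4  -4  -1   5  49 155 155 137  62  30  24  24]
 [ -7  -6  -5  -5  -5  -5  -4  -4  -1  -2  18 108 155 148  75   8   2   2]
 [ -6  -5  -4  -3  -5  -3  -3  -4  -1  -1  18 102 154 151  71   2  -6  -7]
 [ -3  -4  -5  -4  -4  -3  -4  -3  -2   7  61 141 157 148  48   9  -7  -7]
 [ -3  -4  -5  -5  -4  -4  -3   1  40 105 127 153 153 125  28  -1  -7  -6]
 [ -4  -3  -5  -3  -3  -3  -3   5  86 156 155 151 126  80  18  -7  -7  -7]
 [ -5  -4  -4  -4  -5  -3   0  37 139 155 140 119  74  26   5  -7  -6  -7]
 [ -4  -4  -4  -4  -5  -4   1  48 106 106  92  68  28   4  -1  -5  -7  -7]
 [ -3  -3  -2  -4  -5  -5  -5   0   0  12   5  12 
[... 1051 characters left out ...]
 99  72  53  43  45  43]
 [ 48  49  48  55  72  99 117 126 122 110  95  74  69  54  48  45  44  43]
 [ 48  48  51  57  66  75  84  86  77  64  40  30  38  42  44  45  43  45]
 [ 47  47  48  51  57  63  62  57  55  45  19  10  22  37  42  43  44  44]
 [ 49  46  48  49  52  52  48  38  31  25  13  10  19  34  42  45  44  43]
 [ 47  46  48  47  48  49  43  27  13  10  10  15  30  39  44  43  43  43]
 [ 49  49  47  49  48  48  41  18   3   1   7  25  40  43  46  45  45  44]
 [ 47  49  49  46  48  46  37  18   2  -1  10  31  41  43  45  44  46  48]
 [ 46  47  49  46  47  47  39  16   2  -1  11  30  45  44  44  45  45  45]
 [ 47  46  49  48  48  46  37  19   2  -1  12  33  44  45  44  42  44  47]]
```

```bash
python3 - <<'E'
from snap import *
T=cam("top0");S=cam("scene0")
out=[]
for n,c,box in (("top5",T,(222,125,278,190)),("scene5",S,(288,222,344,302))):
  sc=6;o=crop(cv2.imread(f"pics/{n}.png"),*box,sc)
  def ring(p,r,col):
    th=np.linspace(0,2*np.pi,60);u=proj(c,[[p[0]+r*np.cos(a),p[1]+r*np.sin(a),p[2]] for a in th]);cv2.polylines(o,[((u-[box[0],box[1]]+.5)*sc).astype(np.int32)],True,col,1)
  l=(.6935,.166)
  ring((*l,.1865),.014,(0,255,0));ring((*l,.1985),.014,(255,255,0));ring((*l,0.012),.055,(0,0,255));ring((*l,.012),.006,(0,255,255))
  out.append(o[:390])
out[1]=cv2.copyMakeBorder(out[1],0,390-out[1].shape[0],0,0,0)
cv2.imwrite("pics/f1.png",np.hstack(out))
E
```

```text
(no output)
```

View pics/f1.png

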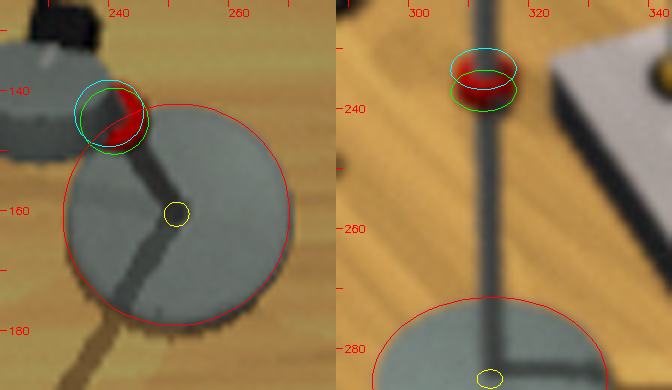

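Emit:
{"op": "arm_command", "data": {"commands": [[[255, 0, 0, 0, 0, 0, 0], [255, 0, 0, 0, 0, 0, 0], [255, 0, 0, 0, 0, 0, 0], [255, 0, 0, 0, 0, 0, 0]]]}}

```text
time: 12.97
tcp_pos: [0.4631, 0.1147, 0.1908]
tool_rot: [0.115, -0.698, 0.698, -0.115]
wrist_force: [0.2, 0.8, -0.9]
finger_gap: 0.166
```

```bash
python3 - <<'E'
from snap import *
snap(9)
a=cv2.imread("pics/scene8.png").astype(int);b=cv2.imread("pics/scene9.png").astype(int)
print(abs(a-b)[190:300,325:420].max(),abs(a-b)[190:300,325:420].mean(),abs(sense()["joint_vel"]).max())
from rig import close_job
print(close_job())
E
```

```text
13.07 [0.463  0.1149 0.1908] yaw -71.29 [-0. -1.  0.] gap 0.171 [ 0.7  0.  -1.4]
43 1.5802232854864433 0.0016418247521930854
the job is handed in; nothing more can be done
None
```

The spout from the bar mat now stands upright on the white place and has been let go. I handed the job in at about 13 s of the 48 s allowed, with the larger lens held by its handle over that spout's seal. No verdict comes back, so the figures below are my own last checks.

- **Spout:** both cameras show it standing centred on the place, about 1–2 mm off by eye. The other three spouts are in line beside it.
- **Lens position:** the glass is at about (0.520, 0.134, 0.192). Sideways it matches the seal to within about 3 mm in the scene camera. The arm hides it from the top camera, so that check rests on one camera and the arm's own position reading.
- **Height:** I measured the collar's middle at z ≈ 0.190–0.1925, which puts the glass within about 2 mm of it.
- **Level and still:** the fingers point straight down and the joints are still. The rim outline fits a level lens, though at one point it looked slightly flattened; a 0.1 rad tilt fitted clearly worse.
- **Disagreement:** my first hand-read pixel positions differed by 6–8 mm between the two cameras. Blob centres and projected outlines brought that down to about 3 mm, and I used those for the moves.

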